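# Index the tube carriage at the green reader and start the read

## Task

Push the tube carriage gently along its rail with the fingertips until it clicks into the detent at the green reader (not the orange one) and stays seated there, then press the green start button and take the hand away. Grip nothing, leave the four tubes standing in their block and do not disturb the other things on the bench.

Things in the scene. Friction and masses are not known exactly. Their poses are not given: they have to be found in the camera images.
- rail: White base plate 125 x 400 x 10 mm with a steel bar on it, screwed to the bench. Origin: on the bench, under the middle of the steel bar. Its y axis runs along the rail, its x axis points across it to the side where the readers stand (away from the robot), z up. Its place and yaw vary, up to 0.2 rad either way.
- carriage: Tube carriage on the rail: white block with four tubes (x -19 to 47 mm, top 80 mm above the bench) and, on the robot's side, a blue push bar: x -74 to -44, y -45 to +45, 40 to 85 mm above the bench, over a deck of y +-43 mm. Origin: at bench level under its middle; axes as the rail's. Push a flat end of the bar (y = +-45 mm); beside the ends it is free down to 36 mm. Over 30 N is rough or a grip.
- carriage_mark (a point): Centre of the top of the blue push bar, 85 mm above the bench; moves with the carriage (0.6 kg), which starts at the rail's middle, runs 142 mm either way with 1.5 N of friction, stays where left and cannot be lifted off. At each reader a sprung roller under its far side rides over two round pins, 8 mm before and 8 mm past the detent; it can be brought in again from either side.
- green_reader: Reader with a green head 50 x 52 x 34 mm (its top 152 mm above the bench) on a white post, standing behind the rail (113 mm to the rail's +x side of the steel bar), with a small green tick on the white plate on the robot's side. Origin: on the bench on the steel bar's middle line, level with its detent; axes as the rail's. 65 to 105 mm along the rail from the middle, towards either end.
- green_reader_mark (a point): Where carriage_mark is when seated in the green reader's detent (compare horizontally). Going in, the push rises from 1.5 N to 8 to 15 N about 16 to 13 mm before it, falls back to 3 N or less by the top of the first pin 8 mm before it, and from about 5 mm before it the carriage drops forward by itself into the dip, off the finger, and settles within 2 mm. Pushing on past it takes 8 to 15 N again.
- orange_reader: The same reader with an orange head and tick, on the other side of the rail's middle: the wrong one. Origin and axes as the green one's.
- orange_reader_mark (a point): Where carriage_mark would be in the orange reader's detent.
- start_box: White control box 80 x 80 x 30 mm fixed on the bench nearer the robot, to the left. Origin: centre of its underside.
- start_top (a point): Centre of the top of the round green start button (32 mm across) on the control box, 40 mm above the bench.
- start (a joint): Travel of the start button, m, 0 released, 0.006 fully down (1 N to start, 4 N); it springs back. It counts as pressed beyond 0.004.
- tube0: Capped tube, 16 mm wide, 58 mm tall with a blue cap 21 mm wide, loose in the block, its foot 50 mm above the bench, cap top 108 mm above the bench. Origin: centre of its underside. Must stay in the block.
- tube1: Capped tube, 16 mm wide, 58 mm tall with a blue cap 21 mm wide, loose in the block, its foot 50 mm above the bench, cap top 108 mm above the bench. Origin: centre of its underside. Must stay in the block.
- tube2: Capped tube, 16 mm wide, 58 mm tall with a blue cap 21 mm wide, loose in the block, its foot 50 mm above the bench, cap top 108 mm above the bench. Origin: centre of its underside. Must stay in the block.
- tube3: Capped tube, 16 mm wide, 58 mm tall with a blue cap 21 mm wide, loose in the block, its foot 50 mm above the bench, cap top 108 mm above the bench. Origin: centre of its underside. Must stay in the block.
- tip_box: Loose grey tip box 85 x 125 x 74 mm. Origin: centre of its underside. Bystander.
- green_rack: Loose green rack 90 x 150 x 79 mm with orange-capped tubes. Origin: centre of its underside. Bystander.
- reagent: Loose white bottle 36 mm wide, 75 mm tall, blue cap. Origin: centre of its underside. Bystander, close in front of the rail.
- beaker: Loose glass beaker 64 mm wide, 85 mm tall. Origin: centre of its underside. Bystander.
- jar: Loose amber jar 60 mm wide, 85 mm tall. Origin: centre of its underside. Bystander.
Things that resemble listed ones, but are neither listed nor needed, are in the scene too. Of the things shaped like the start_box, the white one is meant.

How it is judged (in metres and radians):
On the way, in this order (a step that is already met when the one before it is completed fails the run):
1. the carriage is seated in the green reader's detent (horizontal distance between carriage_mark and green_reader_mark below 0.003 m), for 0.3 s.
2. the start button is pressed (value of joint start above 0.004 m), for 0.05 s.
At the end, for the whole second after the job is handed in: The carriage rests within 3 mm of the green reader's detent, the start button has been pressed after that and is up again, and all four tubes stand in the block (horizontal distance between carriage_mark and green_reader_mark below 0.003 m and linear speed of carriage below 0.01 m/s and value of joint start below 0.002 m and not (z of tube0 in the frame of carriage above 0.062 m or z of tube0 in the frame of carriage below 0.04 m) and not (z of tube1 in the frame of carriage above 0.062 m or z of tube1 in the frame of carriage below 0.04 m) and not (z of tube2 in the frame of carriage above 0.062 m or z of tube2 in the frame of carriage below 0.04 m) and not (z of tube3 in the frame of carriage above 0.062 m or z of tube3 in the frame of carriage below 0.04 m)); the robot touches nothing.
It fails at once if a tube is lifted (12 mm or more) or falls out of the block ((z of tube0 in the frame of carriage above 0.062 m or z of tube0 in the frame of carriage below 0.04 m) or (z of tube1 in the frame of carriage above 0.062 m or z of tube1 in the frame of carriage below 0.04 m) or (z of tube2 in the frame of carriage above 0.062 m or z of tube2 in the frame of carriage below 0.04 m) or (z of tube3 in the frame of carriage above 0.062 m or z of tube3 in the frame of carriage below 0.04 m)).
It fails at once if the carriage is gripped or rammed (over 30 N) (contact force between the fingers and carriage above 30 N).
It fails at once if the carriage is pushed into the orange reader's detent (horizontal distance between carriage_mark and orange_reader_mark below 0.006 m).
It fails at once if start is pressed while the carriage is not seated (value of joint start above 0.003 m and horizontal distance between carriage_mark and green_reader_mark above 0.006 m).
It fails at once if a bystander is moved by 20 mm or lifted (distance of any of tip_box, green_rack, reagent, beaker, jar from where it was at the start of the episode above 0.02 m).
It also fails if it takes over 58 s, if anything falls off the work surface, if the arm or the gripper's body presses on something with over 40 N, if the wrist force passes 120 N, or if a joint passes its speed limit or range.

## Robot

A 6-joint arm with a two-finger parallel gripper is mounted at the origin on the work surface. World frame = base frame: x ahead of the robot, y to its left, z up, the work surface at z = 0. Lengths are in mm, angles in rad, forces in N, time in s.
With the tool pointing down it reaches from about 350 to 875 mm from the base axis. Payload 4.2 kg.
Tool frame: the origin (TCP) lies midway between the tips of the shut fingers; the grasp point (between the pads) lies 19 mm behind it; z points along the fingers, y is the direction in which the jaws open and shut (so a half turn about z gives the same grasp; the last joint's range is limited). The gripper opens to 85 mm and grips with 20 to 120 N. Pads are 22 mm wide; open, the fingers measure 114 mm over their backs; the gripper's body (76 mm by 85 mm) begins 54 mm behind the grasp point. The pads swing forward as they close: fully open they stand 13 mm farther back than shut.
Start: joints at [-0.849, 0.385, 0.008, 0, -1.194, -0.259], TCP at [279.046, -559.225, 202.912] pointing down, gripper open.
Joint ranges: [-3.14, 3.14], [-1.21, 2.06], [-1.07, 1.41], [-3.16, 2.05], [-2.99, -0.16], [-3.1, 3.1]. Speed limits (rad/s): [2.79, 2.79, 3.14, 3.14, 3.14, 3.14].

## Interface

Orientations are given as a unit quaternion [x, y, z, w].
In Python, from bench import arm, eyes, nets gives the robot as it stands.
- The arm moves only by the tool jog_arm, never from a script. Its argument "rows" is a list of rows, each a list of 3 entries, a list of its own where there are three numbers: the shift along the tool's x, y, z in cm, then the turn, a rotation vector about the tool's x, y, z in degrees, then the finger opening in cm, from 0 to 8.54. In form: [[[x, y, z], [ax, ay, az], jaw], ...]. A call has 1 to 10 rows; each row shifts and turns the commanded pose from where the row before left it, along the tool's axes as they then stand; what a row does not reach is not made up. A row lasts 1/8 s, in which the tool goes at most 62.5 mm and 10.7 degrees, less where a joint would pass 70% of its speed; a pose out of reach is approached as far as the arm can. A call with a gripper value outside its range is refused whole. The fingers move at their own pace and stop on an object; the grip force is fixed at half the most. Time passes only in rows, so rows that do not move let the fingers close. It gives the time, the measured TCP pose, the force and the opening at its end, in the units of the state.
- arm.read_state(): the state, without advancing time (a new reading comes with each control period).
- eyes.get_image(name): name is "side" or "top" or "wrist"; returns the picture (400x640x3 uint8, red, green, blue); there is no depth.
- eyes.camera_model(name): a dict with "K" (3x3 intrinsics, pixels), "k1" (the pictures are not rectified: a ray, as slopes to the right and down, at radius r is drawn at 1 + k1 r^2 times it, then the intrinsics apply), "rvec" (rotation vector, rad) and "tvec" (3), from world to camera coordinates, as OpenCV has them. Camera axes: x right, y down, z forward; pixel columns grow to the right and rows downward; lengths in mm; the calibration is good to about 2 mm. A picture is of the moment at which its call begins: read the wrist's pose just before it. camera_model takes no time and is no camera call; for the wrist camera it gives the pose at the moment of the call.
- arm.job_done(): hands the job in, once; it reports no verdict.
Trained networks look in the newest picture that a camera, given by its name, has taken for a name from the list of things; names that differ only in an ending like _2 or _b are one class to them, and where a whole thing is asked for, a point or a joint stands for the part that bears it (a point fixed in the world has none). Each returns a list of dicts, best first, with "conf" (0 to 1); they miss things now and then, are a little off and sometimes report something else, mostly with a low value. They report only what shows in the picture. A call takes as long as a camera call. They do not tell look-alikes from the thing itself.
- nets.boxes_of(camera, name): "position" ([column, row] as shares, 0 to 1, of the picture: columns of its width, rows of its height, amid what is visible of it).
The state is a dict: "clock": time; "joints": joint angles; "joint_vel": joint speeds; "joint_efforts": joint torques, N m; "position": TCP position; "ee_rot": TCP orientation; "contact_force": force on the tool from outside, world axes, zero at the start; "wrist_torque": the same for the moment, N m; "gripper_width": finger opening in mm.
Only numpy, scipy, OpenCV 4.12 (cv2) and the standard library are available. Lean on these libraries where they do the work, as an engineer would, in place of code of your own. Each camera call takes 0.05 s, during which the arm holds its last target.

## Working session

There is one attempt and no reset: what is moved stays moved. The work goes in short steps, Python scripts to look and compute and a tool call to move; the robot and the scene stay as the last step left them, time stands still between calls to the robot, and variables do not carry over. Pictures are saved under pics/ and viewed, and the job is handed in when it is done.

Besides the shell and the picture viewer there is one more tool, called after "Request:" as name([rows], argument=value, ...), one row to a line, values as JSON. jog_arm: Moves the arm, as the interface text tells. Its arguments: {"type":"object","properties":{"rows":{"type":"array","items":{"type":"array"}}},"required":["rows"]}

```bash
ls; mkdir -p pics
python3 - <<'E'
from bench import arm, eyes, nets
import cv2
print(arm.read_state())
for n in ("side","top","wrist"):
    im=eyes.get_image(n); cv2.imwrite(f"pics/{n}0.png",im[:,:,::-1])
    print(n,eyes.camera_model(n))
E
```

```text
pics
{'clock': 0.0, 'joints': array([-8.49410061e-01,  3.85545528e-01,  6.63202967e-03, -5.08171335e-04,
       -1.19398356e+00, -2.58584663e-01]), 'joint_vel': array([0.00123565, 0.0002127 , 0.00038   , 0.00083246, 0.0001636 ,
       0.00076807]), 'joint_efforts': array([-1.21066223e-03, -3.92283010e+01,  1.88402045e+01,  4.18615714e+00,
       -4.57232600e-03, -7.82966055e-06]), 'position': array([ 278.75950921, -558.6753733 ,  201.82936409]), 'ee_rot': array([-2.29249836e-01,  9.73367019e-01,  1.03791992e-03, -2.85941404e-04]), 'contact_force': array([ 0.09214889, -1.04438964,  0.34933234]), 'wrist_torque': array([-0.02356604, -0.03160866, -0.00213074]), 'gripper_width': 85.37430337027024}
side {'K': array([[387.00607373,   0.        , 319.84117986],
       [  0.        , 387.00607373, 205.5046846 ],
       [  0.        ,   0.        ,   1.        ]]), 'k1': -0.0886980926101142, 'rvec': array([ 2.19641866, -0.49343723,  0.22966682]), 'tvec': array([-382.97028492,  183.20266865, 1132.78851101])}
top {'K': array([[487.08182948,   0.        , 322.69644298],
       [  0.        , 487.08182948, 206.67075026],
       [  0.        ,   0.        ,   1.        ]]), 'k1': 0.01894764782935651, 'rvec': array([ 2.17127416, -2.14139443,  0.17164074]), 'tvec': array([  -6.69622839,  434.56608935, 1290.7050532 ])}
wrist {'K': array([[359.11380565,   0.        , 314.68060836],
       [  0.        , 359.11380565, 198.39657532],
       [  0.        ,   0.        ,   1.        ]]), 'k1': 0.023849228579889768, 'rvec': array([-1.56551202, -2.52772592, -0.36191376]), 'tvec': array([622.98819963, -37.45204613, 379.39268623])}
```

View pics/top0.png

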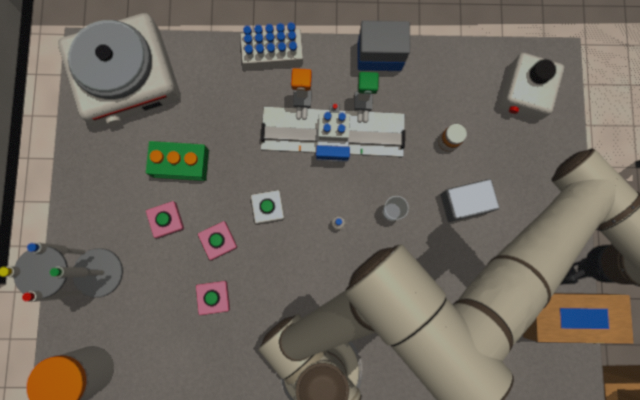

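View pics/side0.png

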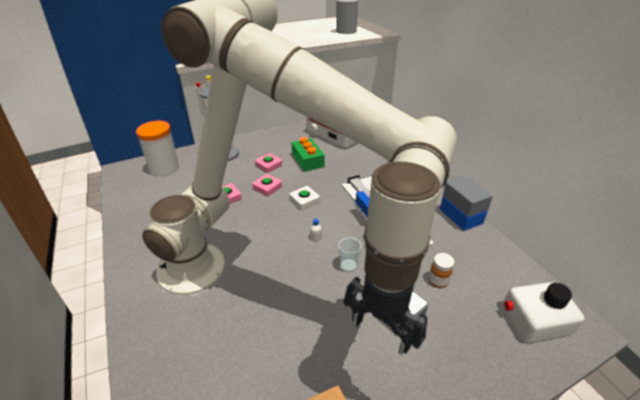

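View pics/wrist0.png

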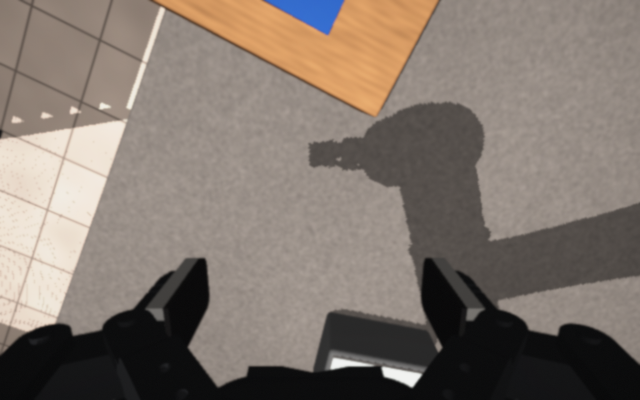

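```bash
cat > h.py <<'E'
import numpy as np, cv2
def proj(cm,P):
    R,_=cv2.Rodrigues(np.array(cm['rvec'])); p=(R@np.atleast_2d(P).T).T+cm['tvec']
    s=p[:,:2]/p[:,2:]; r2=(s**2).sum(1,keepdims=True); s=s*(1+cm['k1']*r2)
    return s*cm['K'][0,0]+cm['K'][:2,2]
def unproj(cm,uv,z):
    K=cm['K']; uv=np.atleast_2d(np.array(uv,float)); d=(uv-K[:2,2])/K[0,0]; s=d.copy()
    for _ in range(20): s=d/(1+cm['k1']*(s**2).sum(1,keepdims=True))
    R,_=cv2.Rodrigues(np.array(cm['rvec'])); ray=np.c_[s,np.ones(len(s))]@R; c=-R.T@cm['tvec']
    z=np.broadcast_to(z,(len(s),)); t=(z-c[2])/ray[:,2]
    return c+ray*t[:,None]
E
python3 - <<'E'
from bench import arm, eyes, nets
import cv2
from h import *
cm=eyes.camera_model("top"); im=eyes.get_image("top")
hs=dict(rail=10,carriage=80,carriage_mark=85,green_reader=152,orange_reader=152,start_box=30,start_top=40,reagent=75,beaker=85,jar=85,tip_box=74,green_rack=79)
for n,z in hs.items():
    for r in nets.boxes_of("top",n)[:4]:
        uv=np.array(r['position'])*[640,400]; print(n,round(r['conf'],2),uv.round(1),unproj(cm,uv,z)[0].round(1))
c=im[60:220,240:440]; cv2.imwrite("pics/crop1.png",cv2.resize(c,(800,640),interpolation=cv2.INTER_CUBIC)[:600,:,::-1])
E
```

```text
rail 0.84 [335.7 136. ] [639. -35.  10.]
carriage 0.69 [329.5 125.3] [647.7 -15.2  80. ]
carriage 0.68 [333.1 138.7] [610.9 -25.3  80. ]
carriage 0.54 [341.4 128. ] [640.7 -47.1  80. ]
carriage_mark 0.61 [331.  138.2] [610.7 -19.5  85. ]
carriage_mark 0.61 [180.2 158.3] [549.1 374.9  85. ]
green_reader 0.76 [361.9  92.3] [713.2 -94.9 152. ]
orange_reader 0.96 [299.4  89.5] [717.4  64.4 152. ]
orange_reader 0.67 [179.2 159.6] [529.7 358.4 152. ]
orange_reader 0.42 [452.8 136.9] [ 600.1 -324.4  152. ]
start_box 0.85 [165.7 219.2] [394.4 420.2  30. ]
start_box 0.83 [262.4 207. ] [431.3 162.5  30. ]
start_box 0.8 [215.4 298.3] [187.1 278.3  30. ]
start_top 0.69 [265.1 206.4] [431.7 154.3  40. ]
start_top 0.54 [215.8 239.6] [340.7 282.2  40. ]
start_top 0.49 [211.9 295.1] [195.7 285.9  40. ]
reagent 0.73 [333.8 219.9] [393.9 -29.4  75. ]
reagent 0.71 [264.3 205.9] [428.  152.8  75. ]
beaker 0.96 [394.9 209.3] [ 422.9 -187.9   85. ]
jar 0.72 [451.9 136.9] [ 619.9 -341.6   85. ]
tip_box 0.8 [468.  199.2] [ 454.2 -383.2   74. ]
green_rack 0.73 [179.8 158.6] [549.8 377.7  79. ]
```

View pics/crop1.png

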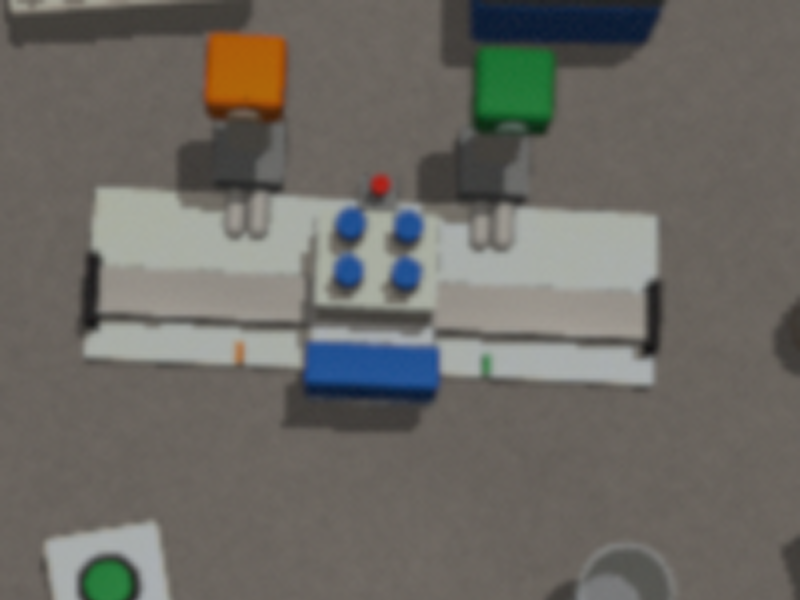

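Run:
```python
from bench import arm, eyes, nets
from h import *
cm=eyes.camera_model("top")
f=lambda p:(np.atleast_2d(np.array(p,float))+.5)/4-.5+[240,60]
P=unproj(cm,f([(97,187),(657,214),(653,385),(84,357)]),10)[:,:2]; print(P.round(1))
print([round(np.linalg.norm(P[i]-P[i-1]),1) for i in range(4)])
yd=(P[0]-P[1])+(P[3]-P[2]); yaw=np.arctan2(-yd[0],yd[1]); print("yaw",yaw)
xa=np.array([np.cos(yaw),np.sin(yaw)]); ya=np.array([-xa[1],xa[0]])
c=P.mean(0); print("ctr",c)
B=unproj(cm,f([(306,343),(438,346),(437,390),(305,388)]),85)[:,:2]; print("bar",B.round(1),B.mean(0))
T=unproj(cm,f([(239,353),(487,365)]),10)[:,:2]; H=unproj(cm,f([(248,73),(515,88)]),152)[:,:2]
C=unproj(cm,f([(351,222),(408,226),(348,270),(405,273)]),108)[:,:2]
for n,a in (("bar",B),("tick",T),("head",H),("caps",C),("P",P)):
    d=a-B.mean(0); print(n,np.c_[d@xa,d@ya].round(1).tolist())
print("start",unproj(cm,f((108,581)),40))
```

```text
[[ 721.6  169. ]
 [ 709.3 -228.1]
 [ 584.8 -224.1]
 [ 598.1  174.5]]
[np.float64(123.7), np.float64(397.3), np.float64(124.5), np.float64(398.8)]
yaw -0.03211672679997178
ctr [653.45575586 -27.17753138]
bar [[590.5  19.7]
 [590.  -67.7]
 [560.1 -67.2]
 [560.   19.9]] [575.11185145 -23.84376179]
bar [[13.9, 44.0], [16.2, -43.4], [-13.6, -43.8], [-16.6, 43.2]]
tick [[24.9, 91.1], [24.8, -82.9]]
head [[170.6, 88.7], [169.5, -82.1]]
caps [[90.5, 18.2], [89.7, -19.3], [58.0, 18.7], [57.8, -18.6]]
P [[140.2, 197.4], [140.7, -199.9], [16.2, -199.8], [16.6, 199.0]]
start [[435.888054   150.31332676  40.        ]]
```

Run:
```python
from bench import arm, eyes, nets
from h import *
from scipy.spatial.transform import Rotation as R
s=arm.read_state(); r=R.from_quat(s['ee_rot']); cm=eyes.camera_model("wrist")
Rc=cv2.Rodrigues(cm['rvec'])[0]; c=-Rc.T@cm['tvec']
print("cam in tool",r.inv().apply(c-s['position']).round(1), "tool x",r.apply([1,0,0]))
print((Rc@r.as_matrix()).round(2)) 
xa=np.array([np.cos(-.032),np.sin(-.032),0]); ya=np.array([-xa[1],xa[0],0])
Rt=np.c_[-ya,-xa,[0,0,-1]]
print(np.linalg.det(Rt)); print("turn deg",np.degrees((r.inv()*R.from_matrix(Rt)).as_rotvec()))
```

```text
cam in tool [  70.4    0.9 -171.1] tool x [-8.94820415e-01 -4.46426279e-01 -4.64497203e-05]
[[-0.    1.   -0.  ]
 [-0.96 -0.   -0.28]
 [-0.28  0.    0.96]]
1.0
turn deg [-6.69681962e-03 -7.42290511e-04 -6.16519073e+01]
```

Request:
jog_arm([
  [[0,0,0],[0,0,-10.3],0],
  [[0,0,0],[0,0,-10.3],0],
  [[0,0,0],[0,0,-10.3],0],
  [[0,0,0],[0,0,-10.3],0],
  [[0,0,0],[0,0,-10.3],0],
  [[0,0,0],[0,0,-10.2],0],
])

```text
clock: 1.55
position: [279.0, -559.2, 202.9]
ee_rot: [-0.698, 0.716, 0.0, 0.0]
contact_force: [-0.6, -0.0, 1.2]
gripper_width: 0.0
```

Request:
jog_arm([
  [[-5.2,-2.3,0],[0,0,0],0],
  [[-5.2,-2.3,0],[0,0,0],0],
  [[-5.2,-2.3,0],[0,0,0],0],
  [[-5.2,-2.3,0],[0,0,0],0],
  [[-5.2,-2.3,0],[0,0,0],0],
  [[-5.2,-2.3,0],[0,0,0],0],
  [[-5.2,-2.3,0],[0,0,0],0],
  [[-5.2,-2.3,0],[0,0,0],0],
  [[-5.2,-2.3,0],[0,0,0],0],
  [[-5.2,-2.3,0],[0,0,0],0],
])

```text
clock: 2.8
position: [525.8, -44.8, 203.3]
ee_rot: [-0.696, 0.718, -0.0, 0.0]
contact_force: [0.4, -1.3, -0.1]
gripper_width: 0.2
```

Request:
jog_arm([
  [[-3.6,-1.6,0],[0,0,0],0],
  [[-3.6,-1.6,0],[0,0,0],0],
  [[-3.6,-1.6,0],[0,0,0],0],
  [[0,0,0],[0,0,0],0],
  [[0,0,0],[0,0,0],0],
])

```text
clock: 3.42
position: [576.1, 59.6, 202.7]
ee_rot: [-0.696, 0.718, 0.0, -0.0]
contact_force: [0.8, -0.4, 0.9]
gripper_width: 0.0
```

Run:
```python
from bench import arm, eyes, nets
from h import *
s=arm.read_state(); cm=eyes.camera_model("wrist"); print(s['position'],s['contact_force'])
im=eyes.get_image("wrist"); cv2.imwrite("pics/w1.png",im[:,:,::-1])
print(proj(cm,s['position']), proj(cm,[575.1,-23.8,85]))
it=eyes.get_image("top"); cv2.imwrite("pics/t1.png",it[:,:,::-1])
```

```text
[576.10141474  59.6099863  202.71570578] [ 0.79306843 -0.37500144  0.86558106]
[[314.69374143 235.81922539]] [[312.40426772  74.85649008]]
```

View pics/w1.png

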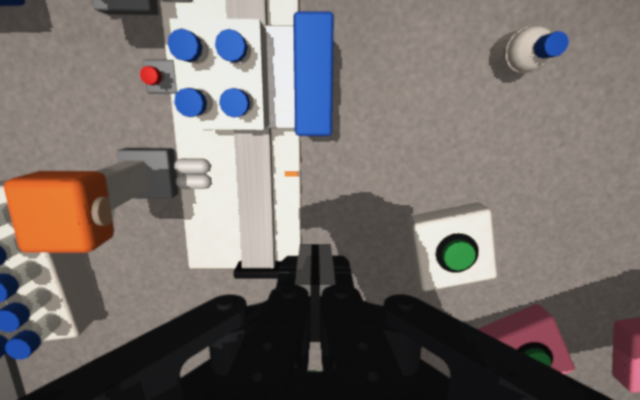

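View pics/t1.png

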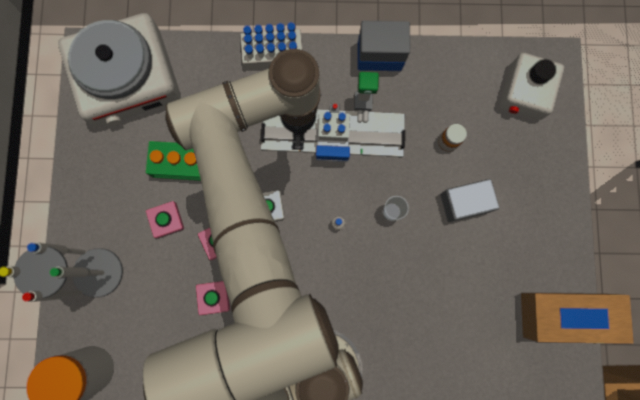

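Request:
jog_arm([
  [[0,0,4.8],[0,0,0],0],
  [[0,0,4.8],[0,0,0],0],
  [[0,0,4.8],[0,0,0],0],
  [[0,0,0],[0,0,0],0],
  [[0,0,0],[0,0,0],0],
])

```text
clock: 4.15
position: [578.0, 59.6, 61.0]
ee_rot: [-0.696, 0.718, -0.001, 0.001]
contact_force: [0.6, 0.4, 0.0]
gripper_width: -0.1
```

Run:
```python
from bench import arm, eyes, nets
from h import *
s=arm.read_state(); cm=eyes.camera_model("wrist"); print(s['position'],s['contact_force'])
im=eyes.get_image("wrist"); cv2.imwrite("pics/w2.png",im[:,:,::-1])
print(proj(cm,s['position']), proj(cm,[575.1,-23.8,85]))
```

```text
[577.96015927  59.59801116  60.95427575] [0.64776564 0.41838155 0.02646638]
[[314.7084458  235.79329732]] [[315.10774998  56.09123492]]
```

View pics/w2.png

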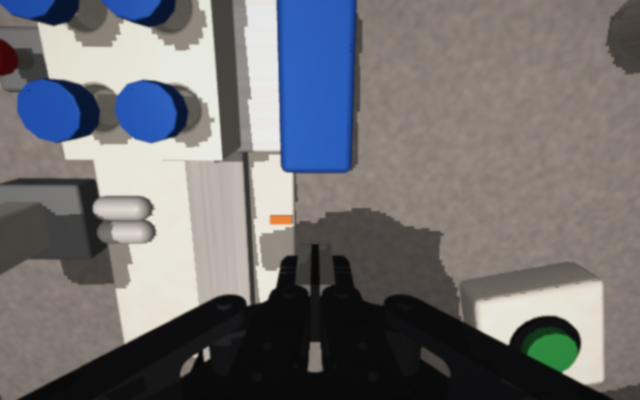

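Request:
jog_arm([
  [[0.5,0,0],[0,0,0],0],
  [[0.5,0,0],[0,0,0],0],
  [[0.5,0,0],[0,0,0],0],
  [[0.5,0,0],[0,0,0],0],
  [[0.2,0,0],[0,0,0],0],
  [[0.2,0,0],[0,0,0],0],
  [[0.2,0,0],[0,0,0],0],
  [[0.2,0,0],[0,0,0],0],
  [[0.2,0,0],[0,0,0],0],
  [[0.2,0,0],[0,0,0],0],
])

```text
clock: 5.45
position: [575.5, 27.8, 58.9]
ee_rot: [-0.696, 0.718, -0.0, 0.0]
contact_force: [0.5, 0.5, -0.7]
gripper_width: -0.5
```

```bash
cat > look.py <<'E'
import sys
from bench import arm, eyes
from h import *
s=arm.read_state(); cm=eyes.camera_model("wrist"); print(s['clock'],s['position'].round(1),s['contact_force'].round(1))
im=eyes.get_image("wrist"); cv2.imwrite(f"pics/w{sys.argv[1]}.png",im[:,:,::-1])
hsv=cv2.cvtColor(im,cv2.COLOR_RGB2HSV)
m=cv2.inRange(hsv,(100,120,40),(130,255,255)); m[:,:265]=0;m[:,380:]=0
col=np.where(m[:, 310:325].mean(1)>127)[0]; 
if len(col): print("bar end row",col.max(), "end world",unproj(cm,(317,col.max()+.5),85)[0].round(1))
# top
ct=eyes.camera_model("top"); it=eyes.get_image("top"); cv2.imwrite(f"pics/t{sys.argv[1]}.png",it[:,:,::-1])
h=cv2.cvtColor(it,cv2.COLOR_RGB2HSV); m=cv2.inRange(h,(100,150,60),(130,255,255)); m[:143]=0;m[170:]=0;m[:,:300]=0;m[:,:420]=m[:,:420];m[:,420:]=0
ys,xs=np.where(m>0); 
if len(xs): print("top cam bar cols",xs.min(),xs.max(),"rows",ys.min(),ys.max(),"centre",unproj(ct,(xs.mean(),ys.min()+5.5),85)[0].round(1),len(xs))
E
python3 look.py 3
```

```text
5.45 [575.5  27.8  58.9] [ 0.5  0.5 -0.7]
bar end row 244 end world [574.3  21.2  85. ]
top cam bar cols 317 348 rows 146 158 centre [574.6 -26.6  85. ] 325
```

View pics/w3.png

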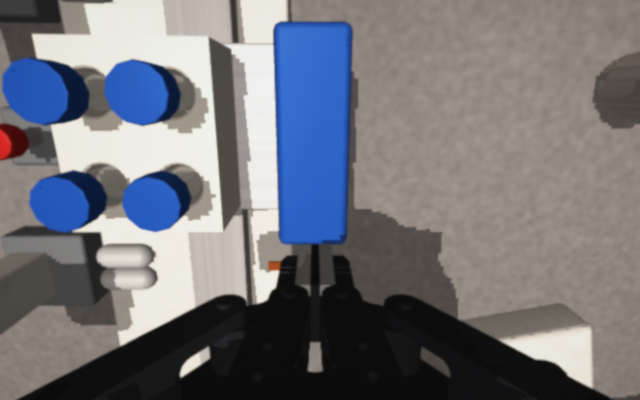

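Request:
jog_arm([
  [[0.2,0,0],[0,0,0],0],
  [[0.2,0,0],[0,0,0],0],
  [[0.2,0,0],[0,0,0],0],
  [[0.2,0,0],[0,0,0],0],
  [[0.2,0,0],[0,0,0],0],
])

```text
clock: 6.18
position: [575.1, 17.7, 58.9]
ee_rot: [-0.696, 0.718, 0.0, -0.0]
contact_force: [-0.1, 0.6, 0.0]
gripper_width: 0.3
```

```bash
python3 look.py 4
```

```text
6.175 [575.1  17.7  58.9] [-0.1  0.6  0. ]
bar end row 244 end world [573.9  11.1  85. ]
top cam bar cols 321 348 rows 146 158 centre [574.7 -31.7  85. ] 284
```

View pics/w4.png

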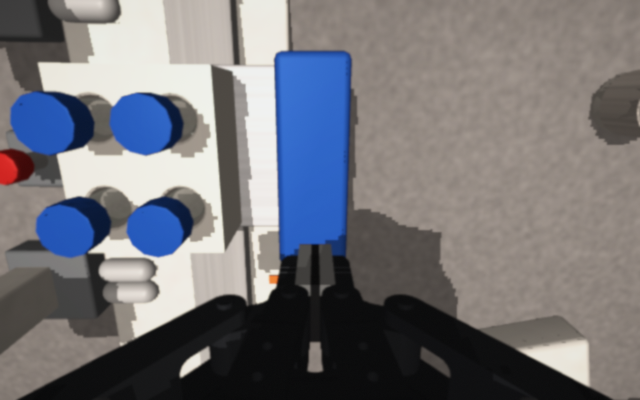

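```bash
python3 - <<'E'
from bench import arm, eyes
from h import *
s=arm.read_state();cm=eyes.camera_model("wrist");p=s['position'];print(p)
for uv in [(313,51),(313,256),(313,244)]:print(uv,unproj(cm,uv,85)[0].round(1),unproj(cm,uv,40)[0].round(1))
for dy in(11,0,-11):
  for z in (0,20,26,30,40,60): print(dy,z,proj(cm,p+[0,dy,z]).round(0))
print(arm.read_state()['joints'].round(3))
E
python3 - <<'E'
import cv2
im=cv2.imread('pics/w4.png')[180:320,230:400]
cv2.imwrite('pics/w4c.png',cv2.resize(im,None,fx=4,fy=4,interpolation=cv2.INTER_CUBIC))
im=cv2.imread('pics/t4.png')[100:200,250:420]
cv2.imwrite('pics/t4c.png',cv2.resize(im,None,fx=4.5,fy=4.5,interpolation=cv2.INTER_CUBIC))
E
```

```text
[575.12178811  17.63862112  58.90372033]
(313, 51) [573.  -67.4  85. ] [573.1 -72.1  40. ]
(313, 256) [575.8  16.5  85. ] [576.7  37.8  40. ]
(313, 244) [575.6  10.8  85. ] [576.5  30.3  40. ]
11 0 [[315. 256.]]
11 20 [[315. 274.]]
11 26 [[315. 281.]]
11 30 [[316. 285.]]
11 40 [[316. 298.]]
11 60 [[316. 328.]]
0 0 [[315. 236.]]
0 20 [[315. 252.]]
0 26 [[315. 258.]]
0 30 [[315. 262.]]
0 40 [[315. 273.]]
0 60 [[315. 301.]]
-11 0 [[314. 216.]]
-11 20 [[314. 230.]]
-11 26 [[314. 235.]]
-11 30 [[314. 239.]]
-11 40 [[314. 248.]]
-11 60 [[314. 273.]]
[ 0.312  0.444 -0.301  0.    -0.826 -0.343]
```

View pics/w4c.png

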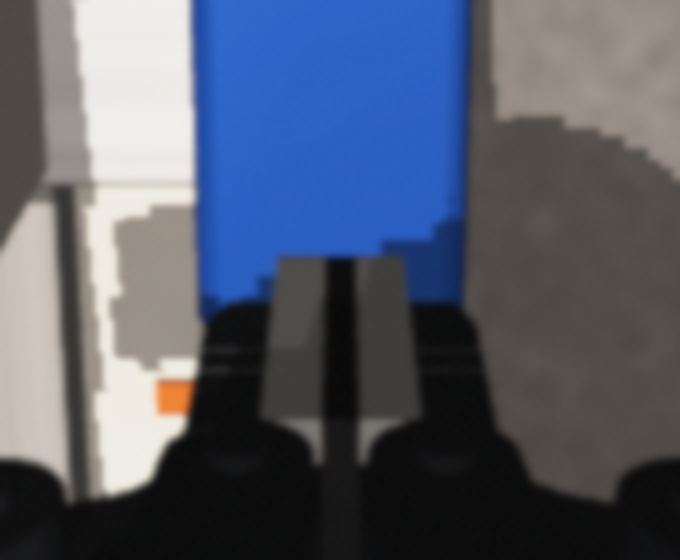

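View pics/t4c.png

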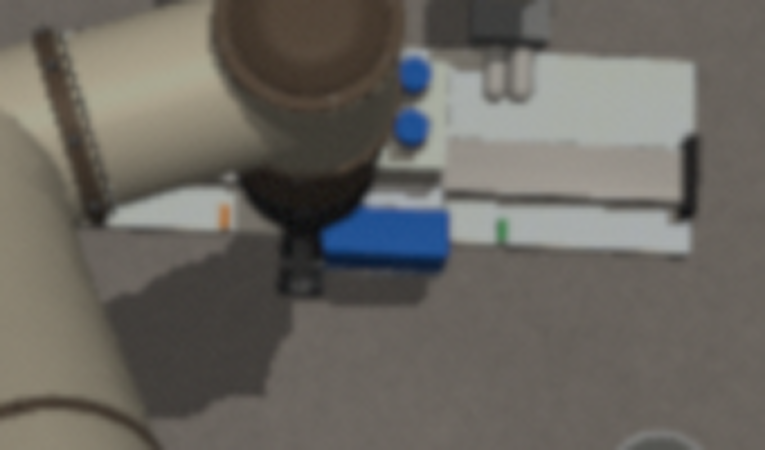

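Run:
```python
from bench import arm, eyes
from h import *
cm=eyes.camera_model("top")
for P in [(575,17.6,59),(575,17.6,120),(575,17.6,140),(532,17.6,140),(532,17.6,180),(575,6.6,85),(575,21,85),(575,28,95)]:
  u=proj(cm,P)[0]; print(P,u.round(1),((u-[250,100])*4.5).round(0))
```

```text
(575, 17.6, 59) [316.8 153.5] [300. 241.]
(575, 17.6, 120) [316.9 147.6] [301. 214.]
(575, 17.6, 140) [317.  145.6] [301. 205.]
(532, 17.6, 140) [316.7 162.2] [300. 280.]
(532, 17.6, 180) [316.8 158.4] [301. 263.]
(575, 6.6, 85) [321.  151.2] [319. 230.]
(575, 21, 85) [315.5 151.1] [295. 230.]
(575, 28, 95) [312.9 150. ] [283. 225.]
```

Run:
```python
from bench import arm, eyes
from h import *
s=arm.read_state(); p=s['position']; cm=eyes.camera_model("side"); im=eyes.get_image("side")[:,:,::-1].copy()
a=proj(cm,[p,p+[0,0,36],p+[0,0,73]]); print(a)
x,y=int(a[0,0])-60,int(a[0,1])-60
c=cv2.resize(im[y:y+100,x:x+130],None,fx=6,fy=6,interpolation=cv2.INTER_CUBIC)
for q in a: cv2.circle(c,tuple(int(v) for v in ((q-[x,y]+.5)*6)),4,(0,0,255),1)
cv2.imwrite("pics/s4.png",c)
```

```text
[[358.49405592 197.37322684]
 [359.0944429  188.68376123]
 [359.7296795  179.43520317]]
```

View pics/s4.png

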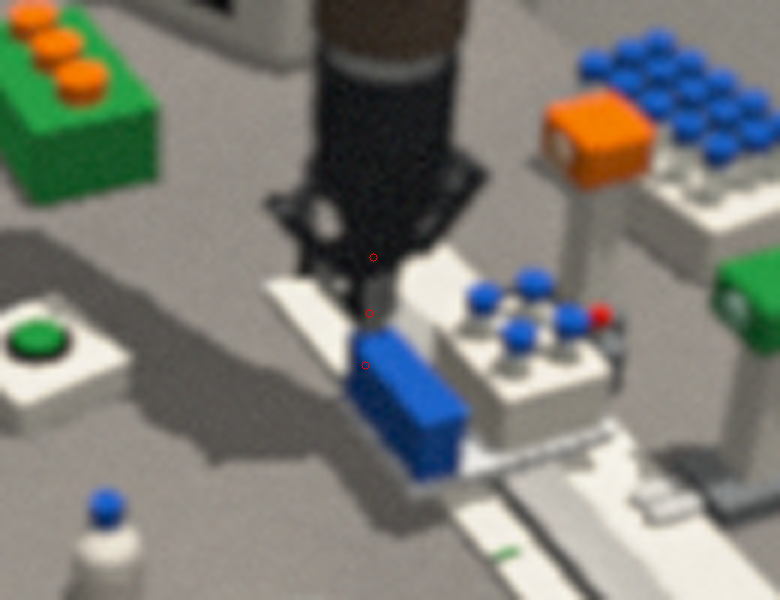

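Request:
jog_arm([
  [[-1.5,0,0],[0,0,0],0],
  [[-2,0,0],[0,0,0],0],
  [[-1.5,0,0],[0,0,0],0],
  [[0,0,0],[0,0,0],0],
  [[0,0,0],[0,0,0],0],
])

```text
clock: 6.95
position: [576.5, 68.0, 58.8]
ee_rot: [-0.696, 0.718, 0.0, -0.0]
contact_force: [0.4, 0.1, 0.4]
gripper_width: 0.2
```

Run:
```python
from bench import arm, eyes
from h import *
s=arm.read_state(); p=s['position']; print(p); cm=eyes.camera_model("side"); im=eyes.get_image("side")[:,:,::-1].copy()
print(p,s['gripper_width'])
a=proj(cm,[p,p+[0,0,10],p+[0,0,20],p+[0,0,30]]); print(a)
x,y=int(a[0,0])-40,int(a[0,1])-40
c=cv2.resize(im[y:y+75,x:x+100],None,fx=8,fy=8,interpolation=cv2.INTER_CUBIC)
for q in a: cv2.circle(c,tuple(int(v) for v in ((q-[x,y]+.5)*8)),3,(0,0,255),1)
cv2.imwrite("pics/s5.png",c)
```

```text
[576.5430266   68.02798991  58.82007673]
[576.5430266   68.02798991  58.82007673] 0.1993709743449601
[[351.61652733 189.32112639]
 [351.74447546 186.96503157]
 [351.87339709 184.58718951]
 [352.00330007 182.18734662]]
```

View pics/s5.png

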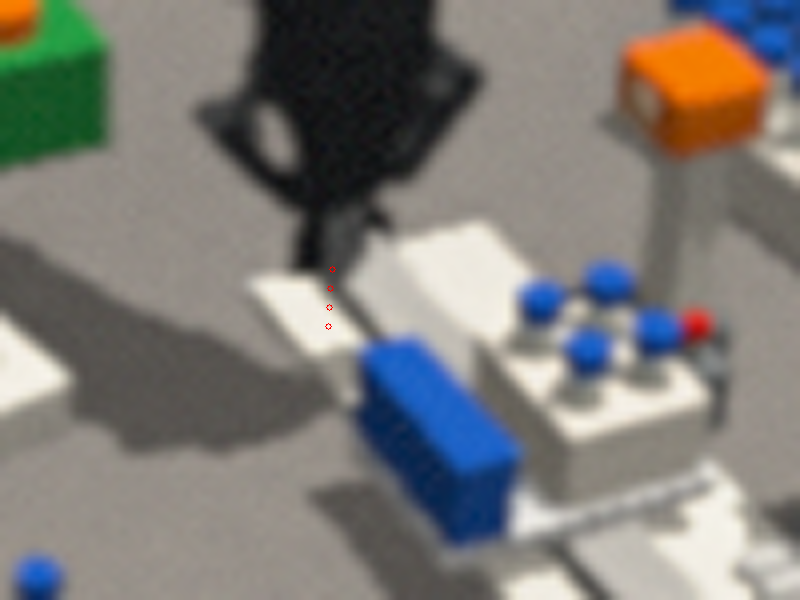

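The side view settles it. The real fingertips sit about 30 mm short of the reported TCP, at about z 88, so they went over the bar instead of against it. I'll go lower to make up the difference.

Request:
jog_arm([
  [[0,0,1.0],[0,0,0],0],
  [[0,0,1.0],[0,0,0],0],
  [[0,0,1.0],[0,0,0],0],
  [[0,0,0],[0,0,0],0],
  [[0,0,0],[0,0,0],0],
])

```text
clock: 7.62
position: [576.9, 67.8, 28.9]
ee_rot: [-0.696, 0.718, -0.0, 0.0]
contact_force: [-0.4, -0.6, 0.2]
gripper_width: -0.3
```

Run:
```python
from bench import arm, eyes
from h import *
s=arm.read_state(); p=s['position']; print(p,s['contact_force']); cm=eyes.camera_model("side"); im=eyes.get_image("side")[:,:,::-1].copy()
a=proj(cm,[p,p+[0,0,10],p+[0,0,20],p+[0,0,30]])
x,y=int(a[0,0])-40,int(a[0,1])-45
c=cv2.resize(im[y:y+75,x:x+100],None,fx=8,fy=8,interpolation=cv2.INTER_CUBIC)
for q in a: cv2.circle(c,tuple(int(v) for v in ((q-[x,y]+.5)*8)),3,(0,0,255),1)
cv2.imwrite("pics/s6.png",c)
```

```text
[576.92161871  67.79476156  28.9125979 ] [-0.37194723 -0.6424714   0.23105249]
```

View pics/s6.png

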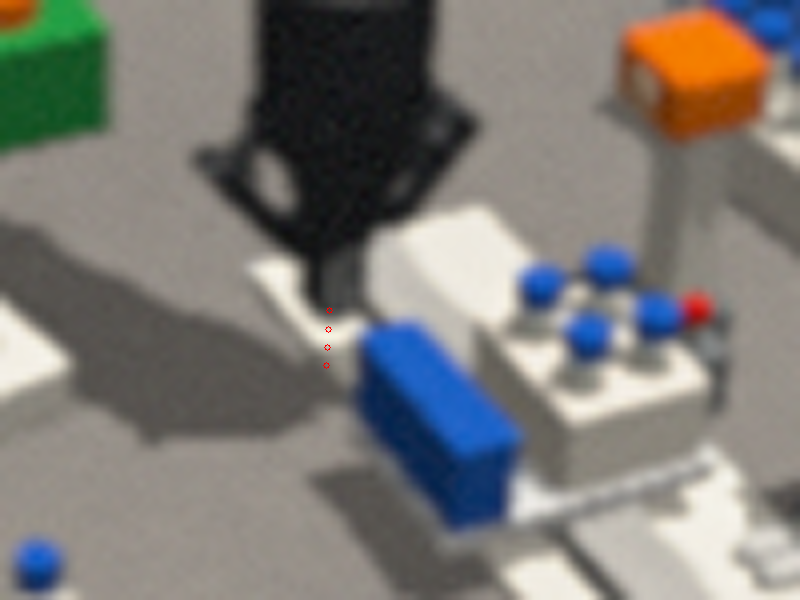

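Request:
jog_arm([
  [[0.8,0,0],[0,0,0],0],
  [[0.8,0,0],[0,0,0],0],
  [[0.8,0,0],[0,0,0],0],
  [[0.5,0,0],[0,0,0],0],
  [[0.2,0,0],[0,0,0],0],
  [[0.2,0,0],[0,0,0],0],
  [[0.2,0,0],[0,0,0],0],
  [[0.2,0,0],[0,0,0],0],
  [[0.2,0,0],[0,0,0],0],
])

```text
clock: 8.8
position: [575.5, 29.1, 28.9]
ee_rot: [-0.696, 0.718, 0.0, 0.0]
contact_force: [-1.0, 1.7, 0.2]
gripper_width: -0.1
```

```bash
python3 look.py 7
```

```text
8.8 [575.5  29.1  28.9] [-1.   1.7  0.2]
bar end row 267 end world [574.4  18.2  85. ]
top cam bar cols 317 350 rows 146 158 centre [574.7 -30.4  85. ] 317
```

View pics/w7.png

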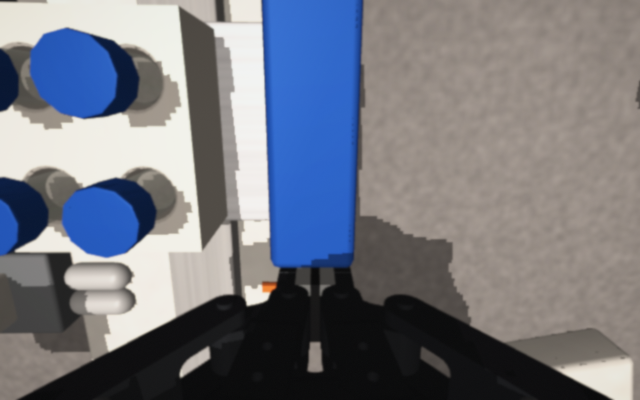

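Request:
jog_arm([
  [[0.3,0,0],[0,0,0],0],
  [[0.4,0,0],[0,0,0],0],
  [[0.4,0,0],[0,0,0],0],
  [[0.4,0,0],[0,0,0],0],
  [[0.4,0,0],[0,0,0],0],
  [[0.4,0,0],[0,0,0],0],
  [[0.4,0,0],[0,0,0],0],
  [[0.4,0,0],[0,0,0],0],
  [[0.4,0,0],[0,0,0],0],
  [[0.3,0,0],[0,0,0],0],
])

```text
clock: 10.15
position: [574.2, -9.4, 28.9]
ee_rot: [-0.696, 0.718, 0.0, -0.0]
contact_force: [-0.7, 1.4, -0.3]
gripper_width: 0.5
```

Request:
jog_arm([
  [[0.3,0,0],[0,0,0],0],
  [[0.3,0,0],[0,0,0],0],
  [[0.3,0,0],[0,0,0],0],
  [[0.2,0,0],[0,0,0],0],
  [[0.2,0,0],[0,0,0],0],
  [[0.2,0,0],[0,0,0],0],
  [[0.2,0,0],[0,0,0],0],
])

```text
clock: 11.02
position: [573.7, -26.3, 28.9]
ee_rot: [-0.696, 0.718, 0.0, -0.0]
contact_force: [-1.1, 1.4, 0.1]
gripper_width: -0.2
```

```bash
python3 look.py 8
```

```text
11.025 [573.7 -26.3  28.9] [-1.1  1.4  0.1]
bar end row 267 end world [572.5 -37.1  85. ]
top cam bar cols 340 370 rows 147 159 centre [573.  -87.6  85. ] 300
```

View pics/w8.png

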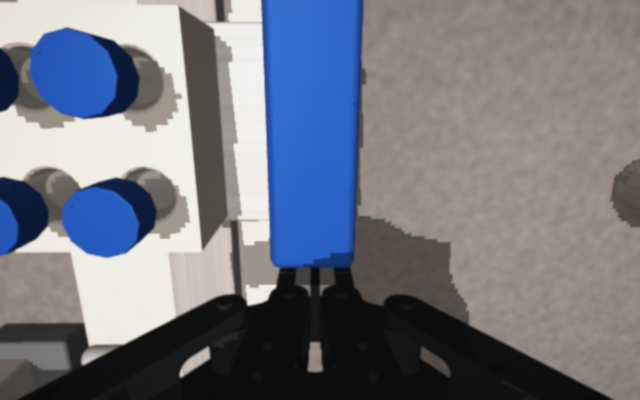

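Request:
jog_arm([
  [[0.2,0,0],[0,0,0],0],
  [[0.2,0,0],[0,0,0],0],
])

```text
clock: 11.38
position: [573.9, -30.1, 28.9]
ee_rot: [-0.696, 0.718, -0.0, 0.0]
contact_force: [-0.3, 0.8, -0.1]
gripper_width: 0.4
```

Request:
jog_arm([
  [[0.1,0,0],[0,0,0],0],
  [[0.1,0,0],[0,0,0],0],
])

```text
clock: 11.62
position: [573.8, -32.1, 28.9]
ee_rot: [-0.696, 0.718, -0.0, 0.0]
contact_force: [-0.8, 2.1, 0.6]
gripper_width: 0.1
```

Request:
jog_arm([
  [[0.1,0,0],[0,0,0],0],
  [[0.1,0,0],[0,0,0],0],
])

```text
clock: 11.88
position: [573.7, -34.0, 29.0]
ee_rot: [-0.696, 0.718, -0.0, 0.0]
contact_force: [-0.1, 4.1, 1.1]
gripper_width: -0.0
```

Request:
jog_arm([
  [[0.1,0,0],[0,0,0],0],
  [[0.1,0,0],[0,0,0],0],
])

```text
clock: 12.12
position: [573.8, -34.3, 29.0]
ee_rot: [-0.696, 0.718, 0.0, 0.001]
contact_force: [-1.9, 11.7, 0.9]
gripper_width: 0.0
```

Request:
jog_arm([
  [[0.1,0,0],[0,0,0],0],
])

```text
clock: 12.25
position: [573.7, -35.1, 29.0]
ee_rot: [-0.696, 0.718, 0.0, 0.001]
contact_force: [-2.1, 13.3, 1.3]
gripper_width: -0.2
```

Request:
jog_arm([
  [[0.1,0,0],[0,0,0],0],
])

```text
clock: 12.38
position: [573.7, -35.6, 29.0]
ee_rot: [-0.696, 0.718, 0.001, 0.001]
contact_force: [-0.4, 4.6, -1.1]
gripper_width: 0.0
```

Request:
jog_arm([
  [[0.1,0,0],[0,0,0],0],
])

```text
clock: 12.5
position: [573.6, -37.8, 29.0]
ee_rot: [-0.696, 0.718, 0.0, 0.001]
contact_force: [-0.4, 4.7, -0.0]
gripper_width: -0.0
```

Request:
jog_arm([
  [[0.1,0,0],[0,0,0],0],
  [[0.1,0,0],[0,0,0],0],
])

```text
clock: 12.75
position: [573.5, -41.3, 28.9]
ee_rot: [-0.696, 0.718, -0.0, 0.0]
contact_force: [0.1, 1.6, -0.4]
gripper_width: -0.1
```

Request:
jog_arm([
  [[0.1,0,0],[0,0,0],0],
  [[0.1,0,0],[0,0,0],0],
])

```text
clock: 13.0
position: [573.2, -43.7, 28.9]
ee_rot: [-0.696, 0.718, -0.0, -0.0]
contact_force: [0.5, 1.4, -1.2]
gripper_width: 0.2
```

Request:
jog_arm([
  [[0.1,0,0],[0,0,0],0],
  [[0.1,0,0],[0,0,0],0],
])

```text
clock: 13.25
position: [572.9, -45.5, 28.9]
ee_rot: [-0.696, 0.718, 0.0, -0.0]
contact_force: [-0.5, 0.2, 0.3]
gripper_width: 0.4
```

```bash
python3 look.py 9
```

```text
13.25 [572.9 -45.5  28.9] [-0.5  0.2  0.3]
bar end row 263 end world [571.8 -57.9  85. ]
top cam bar cols 347 379 rows 148 159 centre [ 570.6 -109.8   85. ] 315
```

Request:
jog_arm([
  [[0,0,0],[0,0,0],0],
  [[0,0,0],[0,0,0],0],
])

```text
clock: 13.6
position: [573.1, -45.2, 28.9]
ee_rot: [-0.696, 0.718, 0.0, -0.0]
contact_force: [-0.8, 0.6, 0.6]
gripper_width: 0.0
```

```bash
python3 look.py 10
```

```text
13.6 [573.1 -45.2  28.9] [-0.8  0.6  0.6]
bar end row 255 end world [571.8 -60.7  85. ]
top cam bar cols 347 379 rows 148 159 centre [ 570.6 -109.3   85. ] 316
```

View pics/w10.png

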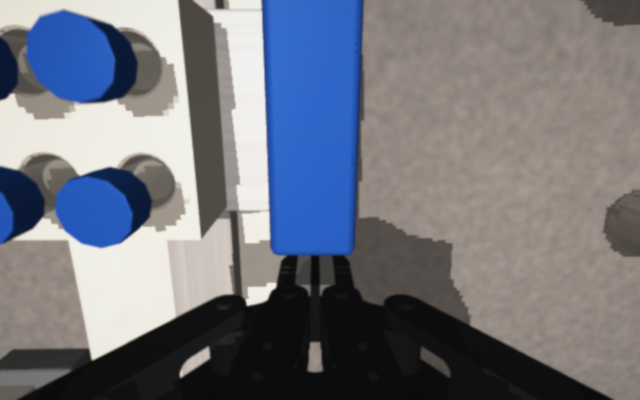

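Request:
jog_arm([
  [[-2,0,0],[0,0,0],0],
  [[-3,0,0],[0,0,0],0],
  [[0,0,-4],[0,0,0],0],
  [[0,0,-5],[0,0,0],0],
  [[-4,2,0],[0,0,0],0],
  [[-4,3,0],[0,0,0],0],
  [[-3,3,0],[0,0,0],0],
  [[0,0,0],[0,0,0],0],
  [[0,0,0],[0,0,0],0],
])

```text
clock: 14.82
position: [498.4, 118.1, 119.2]
ee_rot: [-0.696, 0.718, -0.0, 0.0]
contact_force: [0.2, -0.6, -0.1]
gripper_width: 0.3
```

```bash
cat > lb.py <<'E'
import sys
from bench import arm, eyes, nets
from h import *
s=arm.read_state(); cm=eyes.camera_model("wrist"); p=s['position']; print(s['clock'],p.round(1),s['contact_force'].round(1))
im=eyes.get_image("wrist"); cv2.imwrite(f"pics/w{sys.argv[1]}.png",im[:,:,::-1])
for r in nets.boxes_of("wrist","start_top"):
    uv=np.array(r['position'])*[640,400]; print(round(r['conf'],2),uv.round(),unproj(cm,uv,40)[0].round(1))
m=cv2.inRange(cv2.cvtColor(im,cv2.COLOR_RGB2HSV),(50,120,50),(75,255,255))
n,l,st,c=cv2.connectedComponentsWithStats(m)
for i in range(1,n):
    if st[i,4]>200: print(st[i],c[i],unproj(cm,c[i],40)[0].round(1))
E
python3 lb.py 11; python3 look.py 12 | tail -1
```

```text
14.825 [498.4 118.1 119.2] [ 0.2 -0.6 -0.1]
0.61 [401. 236.] [434.8 152.2  40. ]
[ 384  214   42   41 1342] [404.23323398 234.25633383] [432.6 151.1  40. ]
top cam bar cols 347 379 rows 148 159 centre [ 570.5 -104.9   85. ] 359
```

View pics/w11.png

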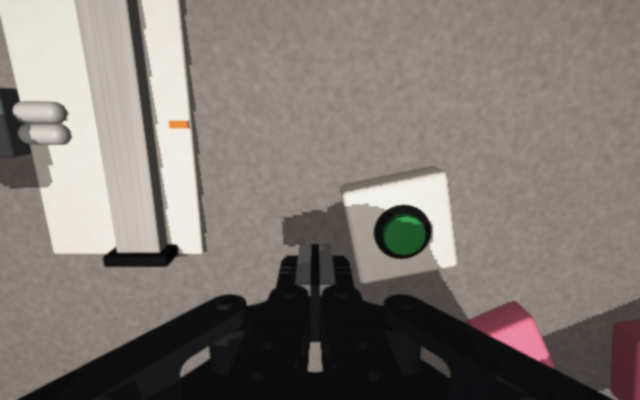

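View pics/t12.png

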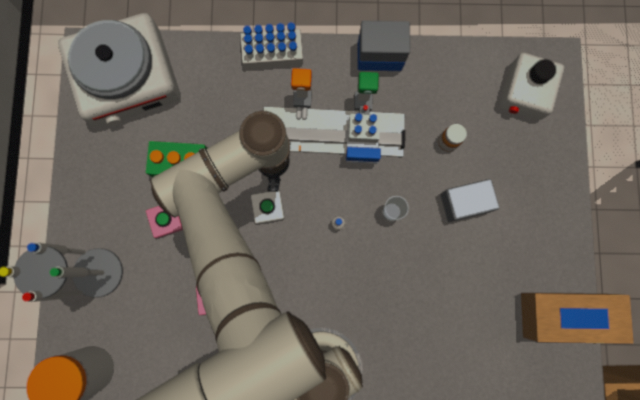

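Request:
jog_arm([
  [[-1.5,3.3,0],[0,0,0],0],
  [[-1.6,3.2,0],[0,0,0],0],
  [[0,0,3],[0,0,0],0],
  [[0,0,4],[0,0,0],0],
  [[0,0,2],[0,0,0],0],
  [[0,0,0],[0,0,0],0],
  [[0,0,0],[0,0,0],0],
])

```text
clock: 15.9
position: [435.1, 150.5, 29.6]
ee_rot: [-0.696, 0.718, -0.0, 0.001]
contact_force: [-0.1, -0.3, 0.9]
gripper_width: -0.3
```

```bash
python3 lb.py 13;  python3 - <<'E'
from bench import arm, eyes
from h import *
s=arm.read_state(); p=s['position']; cm=eyes.camera_model("side"); im=eyes.get_image("side")[:,:,::-1].copy()
a=proj(cm,[p+[0,0,28]])
x,y=int(a[0,0])-50,int(a[0,1])-40
c=cv2.resize(im[y:y+75,x:x+100],None,fx=8,fy=8,interpolation=cv2.INTER_CUBIC)
for q in a: cv2.circle(c,tuple(int(v) for v in ((q-[x,y]+.5)*8)),3,(0,0,255),1)
cv2.imwrite("pics/s13.png",c)
E
```

```text
15.9 [435.1 150.5  29.6] [-0.1 -0.3  0.9]
0.94 [322. 233.] [431.2 145.1  40. ]
[ 289  213   64   47 1873] [321.98344901 234.11799253] [431.5 145.4  40. ]
```

View pics/s13.png

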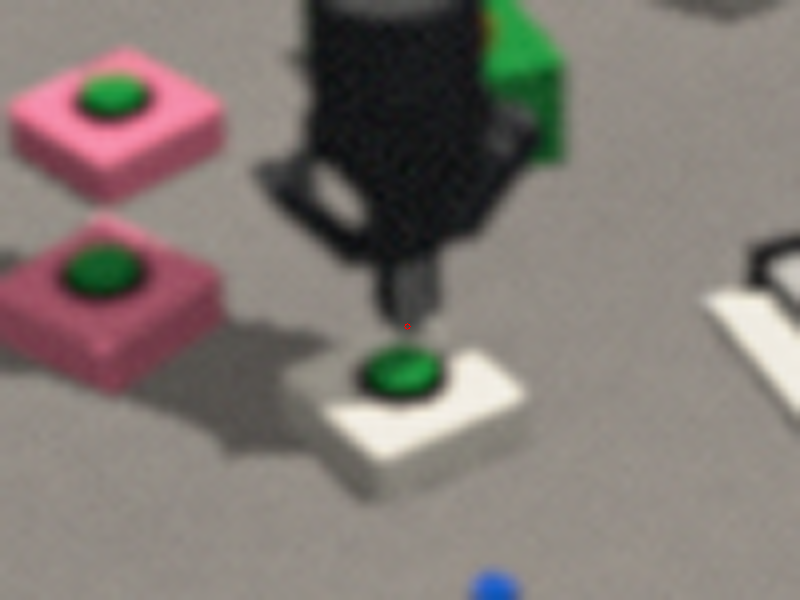

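View pics/w13.png

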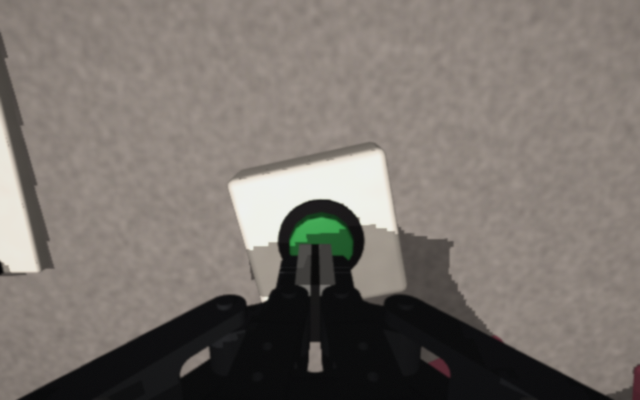

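Request:
jog_arm([
  [[0,0.3,0.5],[0,0,0],0],
  [[0,0,0.5],[0,0,0],0],
  [[0,0,0.4],[0,0,0],0],
  [[0,0,0.2],[0,0,0],0],
])

```text
clock: 16.55
position: [431.1, 150.3, 12.5]
ee_rot: [-0.696, 0.718, 0.0, -0.0]
contact_force: [-0.1, 0.0, 0.5]
gripper_width: -0.1
```

Request:
jog_arm([
  [[0,0,0.2],[0,0,0],0],
  [[0,0,0.2],[0,0,0],0],
])

```text
clock: 16.8
position: [431.2, 150.4, 8.9]
ee_rot: [-0.696, 0.718, -0.0, -0.0]
contact_force: [-0.5, -0.0, 2.1]
gripper_width: 0.0
```

Request:
jog_arm([
  [[0,0,0.2],[0,0,0],0],
])

```text
clock: 16.92
position: [431.2, 150.4, 7.0]
ee_rot: [-0.696, 0.718, -0.0, 0.0]
contact_force: [-0.7, 1.0, 2.5]
gripper_width: -0.0
```

Request:
jog_arm([
  [[0,0,0.1],[0,0,0],0],
])

```text
clock: 17.05
position: [431.2, 150.4, 6.0]
ee_rot: [-0.696, 0.718, -0.0, -0.0]
contact_force: [-1.6, -0.5, 3.2]
gripper_width: 0.2
```

Request:
jog_arm([
  [[0,0,0.1],[0,0,0],0],
])

```text
clock: 17.18
position: [431.3, 150.4, 5.5]
ee_rot: [-0.696, 0.718, -0.0, -0.0]
contact_force: [-3.3, -0.7, 13.8]
gripper_width: 0.1
```

Request:
jog_arm([
  [[0,0,0.1],[0,0,0],0],
  [[0,0,0],[0,0,0],0],
])

```text
clock: 17.42
position: [431.3, 150.4, 5.4]
ee_rot: [-0.696, 0.718, -0.0, 0.0]
contact_force: [-5.2, -0.4, 16.5]
gripper_width: 0.4
```

Force jumped to 16.5 N, so the button is at its hard stop. Lifting away now.

Request:
jog_arm([
  [[0,0,-1],[0,0,0],0],
  [[0,0,-3],[0,0,0],0],
  [[0,0,-5],[0,0,0],0],
  [[0,0,-5],[0,0,0],0],
  [[0,0,0],[0,0,0],0],
  [[0,0,0],[0,0,0],0],
])

```text
clock: 18.18
position: [430.7, 150.1, 143.4]
ee_rot: [-0.696, 0.718, 0.0, -0.0]
contact_force: [0.4, 0.3, 1.1]
gripper_width: -0.0
```

```bash
python3 look.py 14; python3 lb.py 15
python3 - <<'E'
import cv2
im=cv2.imread('pics/t14.png')[60:220,240:440]
cv2.imwrite('pics/t14c.png',cv2.resize(im,None,fx=3.75,fy=3.75,interpolation=cv2.INTER_CUBIC))
E
```

```text
18.175 [430.7 150.1 143.4] [0.4 0.3 1.1]
top cam bar cols 347 379 rows 148 159 centre [ 570.5 -105.    85. ] 361
18.275 [430.3 149.8 142.5] [-0.2  0.2 -1.1]
0.67 [310. 187.] [433.5 149.8  40. ]
0.62 [593. 330.] [191.5 287.3  40. ]
[ 292  169   41   41 1295] [312.04478764 188.83861004] [432.2 151.6  40. ]
[578 317  37  31 860] [595.98023256 332.33372093] [188.3 289.5  40. ]
[181 348  28  28 291] [195.03780069 360.97938144] [543.4 309.   40. ]
```

View pics/t14c.png

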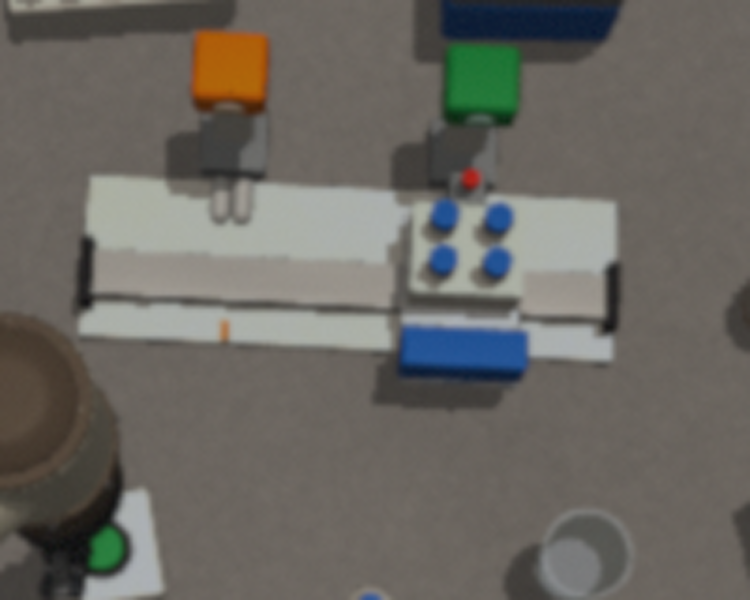

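View pics/w15.png

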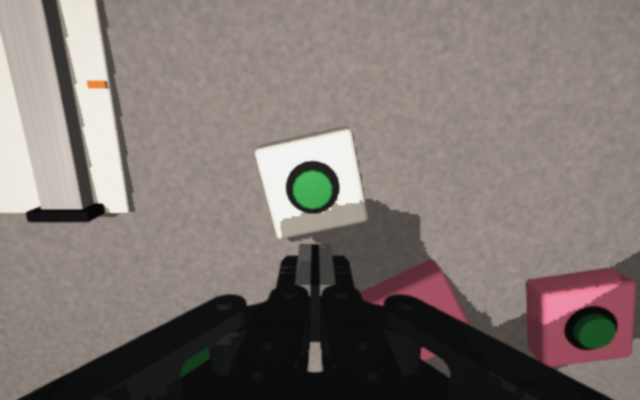

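```bash
python3 -c "
from bench import arm
print(arm.job_done())"
```

```text
the job is handed in; nothing more can be done
None
```

I pushed the carriage with shut fingertips into the green reader's detent, pressed the start button on the white box, lifted the hand clear and handed the job in at about 18 s. No verdict was reported.

**Seating:**
- The push rose to about 13 N and then fell to about 1.5 N. The carriage then dropped forward off the finger.
- In the wrist camera, the end of the bar settled at y = -60.7 mm, against -61 mm predicted.
- The top camera put the bar's centre at about y = -105 mm against about -106 mm expected. It did not change after the button press.

**Button:** The force climbed along the spring to about 3 N, then jumped to 16.5 N at the hard stop, so the button was fully down. I lifted 138 mm, and the last picture shows the button clear of the fingers.

**Tubes and bystanders:** All four caps stand in the block in the last picture. The parts of the bench I could see look undisturbed, but I did not measure every bystander again.

**What disagreed:** The real fingertips sit about 28 to 30 mm short of the reported TCP. Because of this, my first approach passed just above the bar without touching or moving it. I found it in the side and wrist pictures, backed off, went 30 mm lower and allowed for it at the button too.

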